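Pack the optics tray at the microscope bench

ROBOT

A 6-joint arm with a two-finger parallel gripper is mounted at the origin on the work surface. World frame = base frame: x ahead of the robot, y to its left, z up, the work surface at z = 0. Lengths are in m, angles in degrees, forces in N, time in s.
With the tool pointing down it reaches from about 0.375 to 0.9 m from the base axis. Payload 3.1 kg.
Tool frame: the origin (TCP) lies midway between the tips of the shut fingers; the grasp point (between the pads) lies 19 mm behind it; x points along the fingers, z is the direction in which the jaws open and shut, and the axes are right-handed (so a half turn about x gives the same grasp; the last joint's range is limited). The gripper opens to 87 mm and grips with 3 to 60 N. Pads are 19 mm wide; open, the fingers measure 117 mm over their backs; the gripper's body (75 mm by 190 mm) begins 51 mm behind the grasp point.
Start: joints at [-80.988, 30.224, 82.088, -0, 67.689, -10.227], TCP at [0.206, -0.59, 0.223] pointing down, gripper open.
Joint ranges: [-176.69, 176.69], [-43.24, 126.21], [12.49, 139.97], [-82, 262], [0, 151.66], [-163.58, 163.58]. Speed limits (degrees/s): [159.86, 159.86, 180, 180, 180, 180].

INTERFACE

Orientations are given as a 3x3 rotation matrix whose columns are the frame's x, y, z axes.
In Python, from rig import * gives the robot as it stands.
- The arm moves only by the tool play_rows, never from a script. Its argument "rows" is a list that holds one entry, the list of rows, each a list of 7 numbers: the shift along the tool's x, y, z in m, then the turn, a rotation vector about the tool's x, y, z in degrees, then the finger opening in m, from 0 to 0.087. A call has 1 to 12 rows; each row is the pose to reach, as a shift and turn from the pose commanded when the call began, along the tool's axes at that moment; what a row does not reach only later rows make up. A row lasts 1/10 s, in which the tool goes at most 50 mm and 8.59 degrees, less where a joint would pass 70% of its speed; a pose out of reach is approached as far as the arm can. A call with a gripper value outside its range is refused whole. The fingers move at their own pace and stop on an object; the grip force is fixed at half the most. Time passes only in rows, so rows that repeat a pose let the fingers close. It gives the time, the measured TCP pose, the force and the opening at its end, in the units of the state.
- read_state(): the state, without advancing time (a new reading comes with each control period).
- capture(name): name is "scene" or "top" or "wrist"; returns a dict with "pixels" (384x512x3 uint8, red, green, blue), "intrinsics" (3x3 intrinsics, pixels), "rvec" (rotation vector, rad) and "tvec" (3), from world to camera coordinates, as OpenCV has them. Camera axes: x right, y down, z forward; pixel columns grow to the right and rows downward; lengths in m; the calibration is good to about 2 mm. A picture is of the moment at which its call begins. There is no depth.
- hand_in(): hands the job in, once; it reports no verdict.
Trained networks look in the newest picture that a camera, given by its name, has taken for a name from the list of things; names that differ only in an ending like _2 or _b are one class to them, and where a whole thing is asked for, a point or a joint stands for the part that bears it (a point fixed in the world has none). Each returns a list of dicts, best first, with "p" (0 to 1); they miss things now and then, are a little off and sometimes report something else, mostly with a low value. They report only what shows in the picture. A call takes as long as a camera call. They do not tell look-alikes from the thing itself.
- trace(camera, target): "mask" (384x512 bool, what is visible of it) and "at" ([column, row] in pixels, amid what is visible of it).
The state is a dict: "time_s": time; "joint_positions": joint angles; "qvel": joint speeds; "tau": joint torques, N m; "position": TCP position; "tcp_rot": TCP orientation; "force": force on the tool from outside, world axes, zero at the start; "moment": the same for the moment, N m; "opening": opening from 0.0 (shut) to 1.0 (fully open).
Only numpy, scipy, OpenCV 4.12 (cv2) and the standard library are available. Lean on these libraries where they do the work, as an engineer would, in place of code of your own. Each camera call takes 0.05 s, during which the arm holds its last target.

TASK

Pack the white tray for the microscope next door: put the taller of the two objectives, the eyepiece and the filter cube into it, in any order, each standing upright (the same way up as now) on the tray's floor. These are delicate optics, so set each one down gently instead of dropping it in, and leave the shorter objective and everything else on the bench where it stands.

Things in the scene. Friction and masses are not known exactly. Their poses are not given: they have to be found in the camera images.
- tray_in (a point): Centre of the inner floor (its upper face, 5 mm above the bench) of an open white plastic tray, 250 x 170 mm outside, 240 x 160 mm inside, rim 35 mm above the bench, walls and floor 5 mm thick; it does not move. x runs along the tray's long side, y along its short side, z up. It starts empty.
- long_objective_mid (a point): Centre (half-way up) of the taller of two bare-metal microscope objectives: a round barrel standing upright, 60 mm high, 30 mm in diameter from 6 to 44 mm up, above that tapering to a 14 mm nose; foot 26 mm in diameter. z is its axis, up. About 160 g.
- eyepiece_mid (a point): Centre (half-way up) of a microscope eyepiece standing upright, 50 mm high: a bare-metal tube 30 mm in diameter for the lower 16 mm, above it a wider black head 40 mm in diameter from 16 to 42 mm up, tapering to 34 mm at the top, with a glass lens on top. z is its axis, up. About 120 g.
- filter_cube_mid (a point): Centre (half-way up) of a filter cube: a dark metal block 36 mm (x) by 30 mm (y) by 46 mm high (z, up) with a round glass window in its top and another in its -x side. About 110 g.
- short_objective_mid (a point): Centre of the shorter objective, a bystander: same barrel of 30 mm diameter and same look as the taller one, but only 36 mm high.
- oil_bottle_mid (a point): Centre of a small amber bottle with a paper label and black cap, a bystander: 28 mm in diameter, 64 mm high.
- petri_dish_mid (a point): Centre of a clear flat Petri dish, a bystander: 60 mm in diameter, 14 mm high.
- slide_box_mid (a point): Centre of a closed white and grey slide box, a bystander: 87 x 102 mm, 36 mm high.
Not all that is in view belongs to the job. What is shaped like the part that bears filter_cube_mid but blue, green or turquoise is not meant.

How it is judged:
By the outcome, as a careful person would: the job done as asked, in the order asked, and still so for the second after the job is handed in, with the robot touching nothing.
It also fails if it takes over 72 s, if anything falls off the work surface, if the arm or the gripper's body presses on something with over 40 N, if the wrist force passes 120 N, or if a joint passes its speed limit or range.

## Working session

There is one attempt and no reset: what is moved stays moved. The work goes in short steps, Python scripts to look and compute and a tool call to move; the robot and the scene stay as the last step left them, time stands still between calls to the robot, and variables do not carry over. Pictures are saved under pics/ and viewed, and the job is handed in when it is done.

Besides the shell and the picture viewer there is one more tool, called as name(argument=value, ...) on one line, values as JSON. play_rows: Moves the arm, as the interface text tells. Its arguments: {"type":"object","properties":{"rows":{"type":"array"}},"required":["rows"]}

```bash
mkdir -p pics; cat > h.py <<'E'
from rig import *
import numpy as np, cv2
def cam(n):
    c=capture(n); return c
def save(c,f,crop=None,s=1):
    im=cv2.cvtColor(np.asarray(c["pixels"]),cv2.COLOR_RGB2BGR)
    if crop: a,b,d,e=crop; im=im[b:e,a:d]
    if s!=1: im=cv2.resize(im,None,fx=s,fy=s,interpolation=cv2.INTER_CUBIC)
    cv2.imwrite("pics/"+f,im)
def ray(c,uv):
    K=np.array(c["intrinsics"],float);R=cv2.Rodrigues(np.array(c["rvec"],float))[0];t=np.array(c["tvec"],float).ravel()
    d=R.T@np.linalg.inv(K)@np.array([uv[0],uv[1],1.]);o=-R.T@t
    return o,d
def atz(c,uv,z):
    o,d=ray(c,uv); return o+d*(z-o[2])/d[2]
def proj(c,P):
    return cv2.projectPoints(np.array(P,float).reshape(-1,3),np.array(c["rvec"],float),np.array(c["tvec"],float),np.array(c["intrinsics"],float),None)[0].reshape(-1,2)
E
python3 - <<'E'
from h import *
for n in ["scene","top","wrist"]:
    c=cam(n); save(c,n+"0.png",s=1.5); print(n,ray(c,(256,192)),np.array(c["intrinsics"])[0,0])
    for t in ["tray_in","long_objective_mid","eyepiece_mid","filter_cube_mid","short_objective_mid","oil_bottle_mid","petri_dish_mid","slide_box_mid"]:
        try:
            for r in trace(n,t)[:4]: print(n,t,round(r["p"],2),np.round(r["at"]),r["mask"].sum(), np.round(atz(c,r["at"],.025),3))
        except Exception as e: print(t,e)
print(read_state())
E
```

```text
scene (array([1.28846514, 0.17896378, 0.63864734]), array([-0.75749084, -0.23129629, -0.61064079])) 356.9204005999347
scene tray_in 0.71 [386. 216.] 5032 [0.516 0.3   0.025]
scene long_objective_mid 0.52 [173. 183.] 170 [ 0.565 -0.294  0.025]
scene eyepiece_mid 0.66 [271. 183.] 216 [ 0.47  -0.025  0.025]
scene filter_cube_mid 0.75 [154. 169.] 252 [ 0.519 -0.381  0.025]
scene filter_cube_mid 0.69 [222. 148.] 160 [ 0.335 -0.235  0.025]
scene filter_cube_mid 0.64 [197. 147.] 196 [ 0.356 -0.315  0.025]
scene filter_cube_mid 0.6 [188. 164.] 234 [ 0.459 -0.297  0.025]
scene short_objective_mid 0.55 [214. 201.] 135 [ 0.602 -0.15   0.025]
scene oil_bottle_mid 0.71 [258. 204.] 206 [ 0.575 -0.034  0.025]
scene oil_bottle_mid 0.5 [170. 184.] 172 [ 0.571 -0.3    0.025]
scene petri_dish_mid 0.7 [226. 178.] 233 [ 0.49  -0.159  0.025]
scene slide_box_mid 0.82 [240. 246.] 1604 [ 0.737 -0.027  0.025]
top (array([ 0.44509988, -0.04197199,  0.99518606]), array([ 0.09919409, -0.02269527, -0.9950587 ])) 405.88800171119294
top tray_in 0.59 [104. 214.] 8346 [0.493 0.294 0.025]
top long_objective_mid 0.72 [
[... 810 characters left out ...]
  8.20880050e+01, -3.13753922e-04,
        6.76901503e+01, -1.02257669e+01]), 'qvel': array([ 0.01264033, -0.07113356,  0.00973356,  0.04381445,  0.09147571,
       -0.01434664]), 'tau': array([ 5.33489310e-04, -4.40010989e+01, -1.76979589e+01,  6.34632166e-02,
        5.05518902e-02, -2.60790216e-05]), 'position': array([ 0.20597814, -0.59005216,  0.22256944]), 'tcp_rot': array([[-3.74964930e-06,  9.44153106e-01,  3.29507076e-01],
       [-8.69904043e-06,  3.29507076e-01, -9.44153106e-01],
       [-1.00000000e+00, -6.40663841e-06,  6.97769006e-06]]), 'force': array([-0.14702915,  0.63843807,  0.13027883]), 'moment': array([0.02515821, 0.02052174, 0.03344349]), 'opening': 0.9973127993392604}
```

View pics/top0.png

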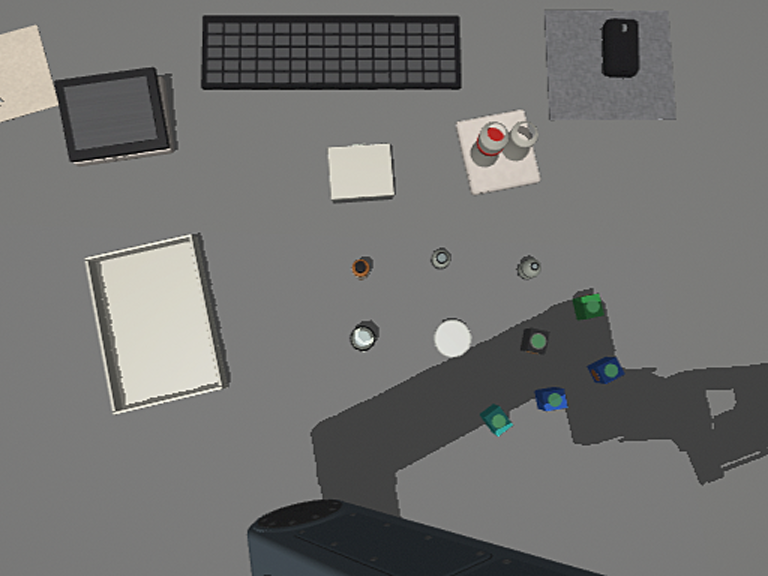

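View pics/scene0.png

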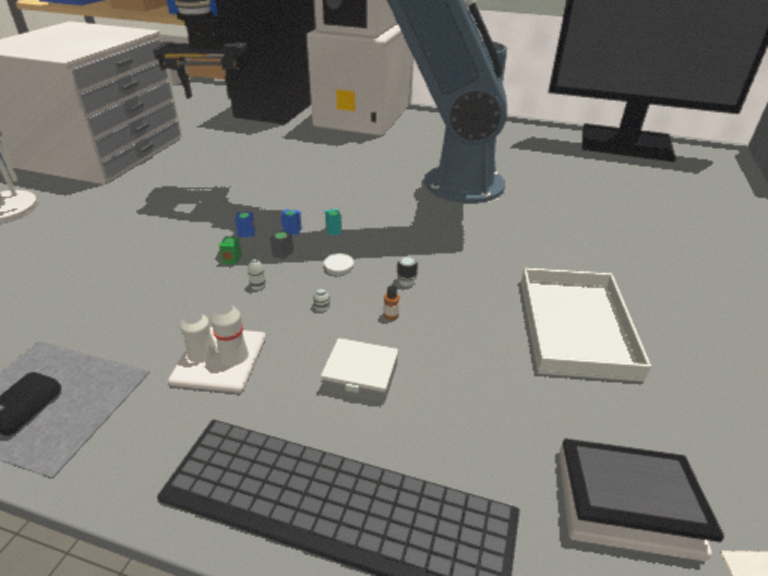

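```bash
python3 - <<'E'
from h import *
import pickle
c=cam("top"); pickle.dump(c,open("top.pkl","wb")); save(c,"topcrop.png",(225,150,425,300),4)
c=cam("scene"); pickle.dump(c,open("scene.pkl","wb")); save(c,"scenecrop.png",(130,120,290,240),5)
E
```

```text
(no output)
```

View pics/topcrop.png

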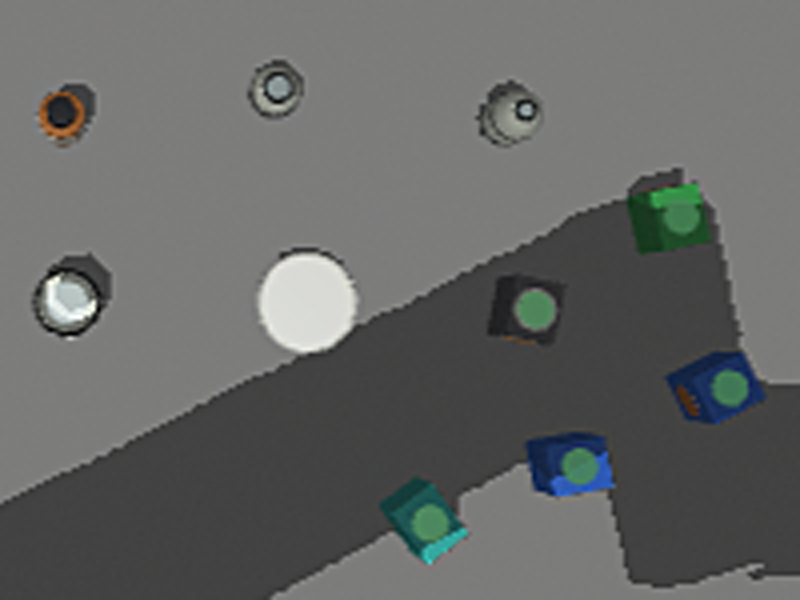

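View pics/scenecrop.png

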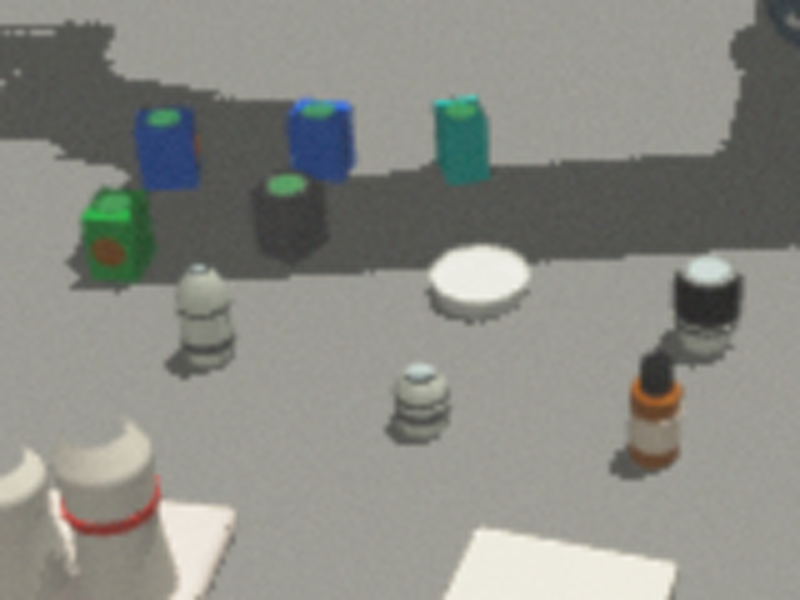

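```bash
python3 - <<'E'
from h import *
import pickle
t=pickle.load(open("top.pkl","rb"));s=pickle.load(open("scene.pkl","rb"))
for n,a,b,z in [("obj",(356.5,177.5),(169.8,173.6),.06),("eye",(242,225),(271.8,174),.05),("cube",(359,227.2),(187.2,156.8),.046)]:
    print(n,atz(t,a,z).round(4),atz(s,b,z).round(4))
cs=[atz(t,np.array(p)/1.5,.035)[:2] for p in [(86,259),(197,234),(228,387),(115,412)]]
print(np.round(cs,3),np.mean(cs,0)); 
for i in range(4): 
    d=cs[(i+1)%4]-cs[i]; print(np.linalg.norm(d).round(3),np.degrees(np.arctan2(d[1],d[0])).round(1))
cc=[atz(s,np.array(p)/1.5,.035)[:2] for p in [(525,270),(612,270),(644,367),(537,364)]]
print(np.round(cc,3),np.mean(cc,0))
# cube edges: fit dark top face corners (crop coords)
for p in [(500,273),(566,285),(556,345),(490,335)]:
    print(atz(t,(225+p[0]/4,150+p[1]/4),.046 if p[0]>530 else .03).round(3))
E
```

```text
obj [ 0.5698 -0.2992  0.06  ] [ 0.5687 -0.2964  0.06  ]
eye [ 0.4629 -0.0301  0.05  ] [ 0.4621 -0.0267  0.05  ]
cube [ 0.4542 -0.3039  0.046 ] [ 0.4524 -0.3017  0.046 ]
[[0.592 0.404]
 [0.63  0.232]
 [0.39  0.179]
 [0.355 0.35 ]] [0.49182162 0.29104456]
0.176 -77.4
0.246 -167.6
0.174 101.6
0.243 12.9
[[0.396 0.193]
 [0.34  0.355]
 [0.6   0.398]
 [0.648 0.237]] [0.49578426 0.29561042]
[ 0.476 -0.288  0.03 ]
[ 0.468 -0.322  0.046]
[ 0.433 -0.315  0.046]
[ 0.439 -0.28   0.03 ]
```

play_rows(rows=[[[0.05,0.328,-0.19,30,0,0,0.06],[0.05,0.328,-0.19,30,0,0,0.06],[0.05,0.328,-0.19,30,0,0,0.06],[0.05,0.328,-0.19,30,0,0,0.06],[0.05,0.328,-0.19,30,0,0,0.06],[0.05,0.328,-0.19,30,0,0,0.06],[0.05,0.328,-0.19,30,0,0,0.06],[0.05,0.328,-0.19,30,0,0,0.06],[0.05,0.328,-0.19,30,0,0,0.06],[0.05,0.328,-0.19,30,0,0,0.06],[0.05,0.328,-0.19,30,0,0,0.06]]])

```text
time_s: 2.55
position: [0.4528, -0.3037, 0.1728]
tcp_rot: [[0.0, 0.982, -0.187], [-0.001, -0.187, -0.982], [-1.0, 0.0, 0.001]]
force: [-0.2, -0.1, -0.1]
opening: 0.693
```

```bash
python3 - <<'E'
from h import *
import pickle
st=read_state(); print(st["time_s"],st["position"],st["tcp_rot"],st["opening"],st["joint_positions"].round(1))
c=cam("wrist"); pickle.dump(c,open("w1.pkl","wb")); save(c,"w1.png",s=1.5); print(proj(c,[.453,-.303,.046]))
for r in trace("wrist","filter_cube_mid"): print(r["p"],r["at"],r["mask"].sum())
E
```

```text
2.55 [ 0.45276789 -0.30365958  0.17279502] [[ 2.53311419e-04  9.82265242e-01 -1.87496480e-01]
 [-8.85063882e-04 -1.87496193e-01 -9.82264931e-01]
 [-9.99999576e-01  4.14765286e-04  8.21872562e-04]] 0.693066443143419 [-45.6  27.9  96.6  -0.   55.5  55.2]
[[257.15163472 186.38814121]]
0.87 [222.0, 287.3] 847
0.86 [289.0, 245.0] 412
0.79 [339.0, 115.0] 1653
0.73 [258.3, 182.5] 1258
0.57 [368.2, 204.6] 1509
```

View pics/w1.png

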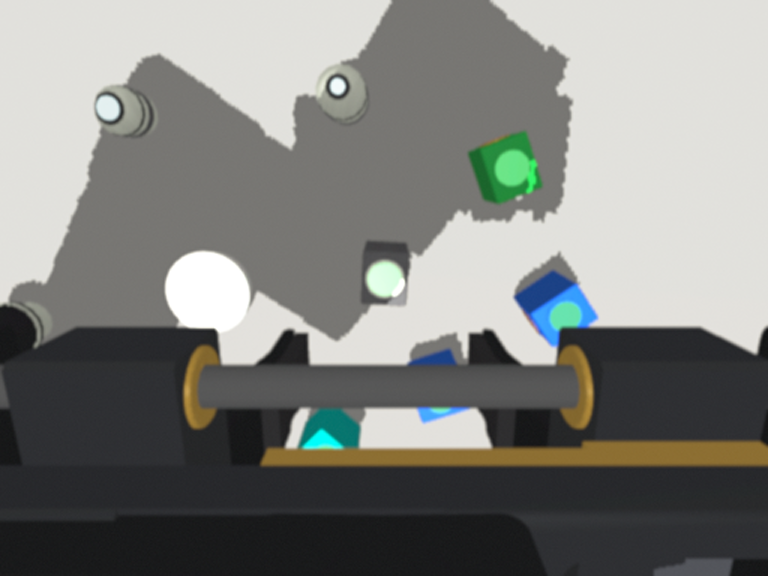

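```bash
python3 - <<'E'
from h import *
import pickle
c=pickle.load(open("w1.pkl","rb")); save(c,"w1c.png",(195,30,315,230),3); save(c,"w1d.png",(230,150,290,210),10)
print(atz(c,(225.3,58),.06),atz(c,(256.7,186),.046))
E
```

```text
[ 0.5693389  -0.29828756  0.06      ] [ 0.45346263 -0.30264192  0.046     ]
```

View pics/w1d.png

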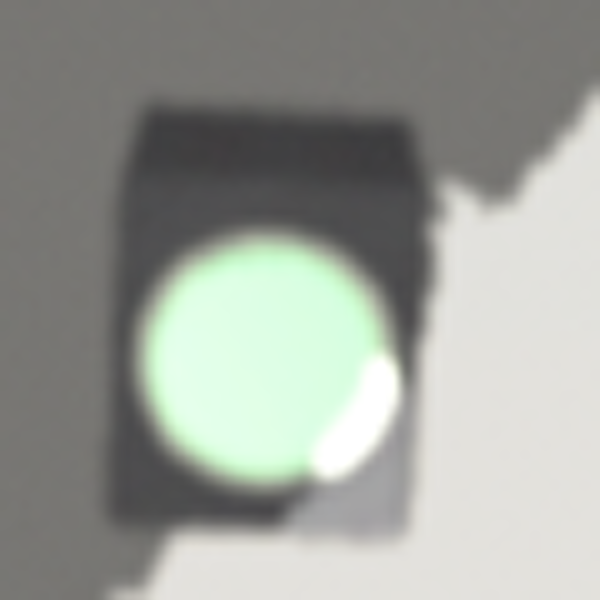

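play_rows(rows=[[[0.04,0,-0.0005,3,0,0,0.06],[0.08,0,-0.0005,3,0,0,0.06],[0.12,0,-0.0005,3,0,0,0.06],[0.145,0,-0.0005,3,0,0,0.06],[0.16,0,-0.0005,3,0,0,0.06],[0.165,0,-0.0005,3,0,0,0.06],[0.165,0,-0.0005,3,0,0,0.06],[0.165,0,-0.0005,3,0,0,0.02],[0.165,0,-0.0005,3,0,0,0.02],[0.165,0,-0.0005,3,0,0,0.02],[0.165,0,-0.0005,3,0,0,0.02],[0.165,0,-0.0005,3,0,0,0.02]]])

```text
time_s: 3.85
position: [0.4534, -0.3022, 0.008]
tcp_rot: [[0.001, 0.971, -0.238], [-0.001, -0.238, -0.971], [-1.0, 0.001, 0.0]]
force: [-0.0, 0.8, 3.8]
opening: 0.342
```

play_rows(rows=[[[0,0,0,0,0,0,0.02],[0,0,0,0,0,0,0.02],[0,0,0,0,0,0,0.02],[-0.02,0,0,0,0,0,0.02],[-0.05,0,0,0,0,0,0.02],[-0.09,0,0,0,0,0,0.02],[-0.13,0,0,0,0,0,0.02],[-0.13,0,0,0,0,0,0.02]]])

```text
time_s: 4.65
position: [0.4558, -0.3046, 0.1422]
tcp_rot: [[0.008, 0.971, -0.238], [-0.008, -0.238, -0.971], [-1.0, 0.009, 0.006]]
force: [1.4, -0.9, -2.2]
opening: 0.343
```

```bash
python3 - <<'E'
from h import *
st=read_state(); print(st["time_s"],st["position"],st["tcp_rot"].round(3),st["opening"],st["joint_positions"].round(1))
c=cam("wrist"); save(c,"w2.png",s=1.2)
E
```

```text
4.65 [ 0.45582503 -0.30459028  0.14217923] [[ 0.008  0.971 -0.238]
 [-0.008 -0.238 -0.971]
 [-1.     0.009  0.006]] 0.34281355116955736 [-45.4  30.5  98.1   0.   50.8  58.3]
```

View pics/w2.png

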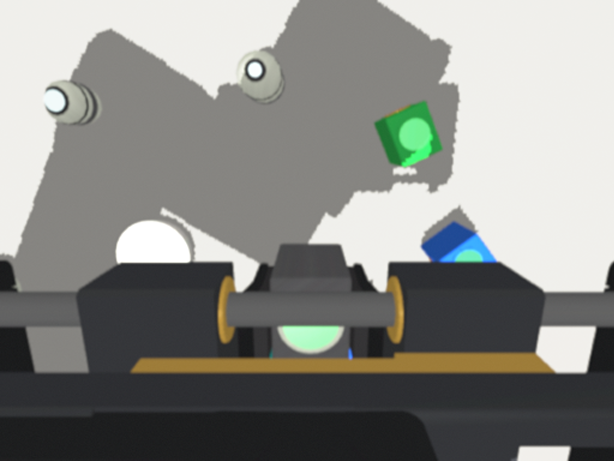

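play_rows(rows=[[[0,-0.001,-0.015,0,0,0,0.02],[0,-0.003,-0.045,-2,0,0,0.02],[0,-0.005,-0.09,-6,0,0,0.02],[0,-0.008,-0.14,-10,0,0,0.02],[0,-0.011,-0.19,-14,0,0,0.02],[0,-0.014,-0.24,-18,0,0,0.02],[0,-0.017,-0.29,-22,0,0,0.02],[0,-0.02,-0.34,-26,0,0,0.02],[0,-0.023,-0.39,-26,0,0,0.02],[0,-0.026,-0.44,-26,0,0,0.02],[0,-0.029,-0.49,-26,0,0,0.02],[0,-0.032,-0.54,-26,0,0,0.02]]])

```text
time_s: 5.9
position: [0.5476, 0.2318, 0.1348]
tcp_rot: [[-0.006, 0.977, 0.213], [-0.001, 0.213, -0.977], [-1.0, -0.006, -0.0]]
force: [-0.2, -1.0, -1.5]
opening: 0.34
```

play_rows(rows=[[[0,0.03,-0.025,0,0,0,0.02],[0,0.03,-0.045,0,0,0,0.02],[0,0.03,-0.06,0,0,0,0.02],[0,0.03,-0.067,0,0,0,0.02],[0,0.03,-0.067,0,0,0,0.02],[0,0.03,-0.067,0,0,0,0.02],[0,0.03,-0.067,0,0,0,0.02]]])

```text
time_s: 6.6
position: [0.5655, 0.2998, 0.1376]
tcp_rot: [[-0.0, 0.978, 0.211], [-0.0, 0.211, -0.978], [-1.0, -0.0, 0.0]]
force: [-0.3, 0.5, -0.6]
opening: 0.338
```

```bash
python3 - <<'E'
from h import *
import pickle
st=read_state(); print(st["time_s"],st["position"],st["tcp_rot"].round(3),st["opening"],st["force"],st["joint_positions"].round(1))
c=cam("wrist"); pickle.dump(c,open("w3.pkl","wb")); save(c,"w3.png",s=1.2)
c=cam("scene"); save(c,"s3.png",(280,100,510,270),3)
E
```

```text
6.6 [0.56548955 0.29982173 0.13755082] [[-0.     0.978  0.211]
 [-0.     0.211 -0.978]
 [-1.    -0.     0.   ]] 0.3379721151438549 [-0.27174946  0.4952674  -0.61248895] [18.  37.1 84.1 -0.  58.9 95.8]
```

View pics/w3.png

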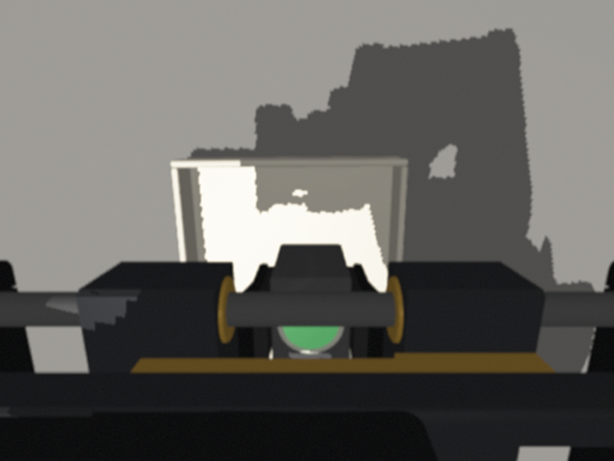

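View pics/s3.png

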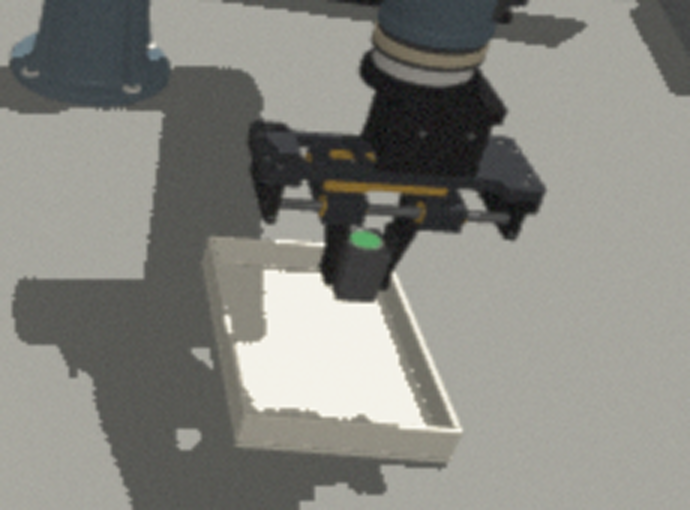

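```bash
python3 - <<'E'
from h import *
import pickle
c=pickle.load(open("w3.pkl","rb"))
a,b=[atz(c,np.array(p)/1.2,.035)[:2] for p in [(172,161),(407,159)]]
d=b-a; print(a,b,np.linalg.norm(d),np.degrees(np.arctan2(d[1],d[0]))+90)
n=np.array([d[1],-d[0]])/np.linalg.norm(d); n=n if n[0]<0 else -n
print((a+b)/2+n*.125)
E
```

```text
[0.59494724 0.40623978] [0.6314735  0.24326839] 0.167014493759933 12.6327555332265
[0.49123638 0.29741645]
```

play_rows(rows=[[[0.02,0,-0.01,0,0,0,0.02],[0.055,0,-0.01,0,0,0,0.02],[0.085,0,-0.01,0,0,0,0.02],[0.1,0,-0.01,0,0,0,0.02],[0.11,0,-0.01,0,0,0,0.02],[0.115,0,-0.01,0,0,0,0.02],[0.118,0,-0.01,0,0,0,0.02],[0.12,0,-0.01,0,0,0,0.02],[0.122,0,-0.01,0,0,0,0.02],[0.123,0,-0.01,0,0,0,0.02],[0.123,0,-0.01,0,0,0,0.02]]])

```text
time_s: 7.8
position: [0.5635, 0.3109, 0.0149]
tcp_rot: [[0.0, 0.977, 0.212], [0.0, 0.212, -0.977], [-1.0, 0.0, -0.0]]
force: [0.6, 1.3, -2.4]
opening: 0.341
```

play_rows(rows=[[[0.0006,0,0,0,0,0,0.02],[0.0012,0,0,0,0,0,0.02],[0.0017,0,0,0,0,0,0.02],[0.0017,0,0,0,0,0,0.02],[0.0017,0,0,0,0,0,0.02]]])

```text
time_s: 8.3
position: [0.5634, 0.3109, 0.0131]
tcp_rot: [[0.0, 0.977, 0.212], [0.0, 0.212, -0.977], [-1.0, 0.0, -0.0]]
force: [-0.5, -0.4, 0.9]
opening: 0.341
```

play_rows(rows=[[[0,0,0,0,0,0,0.032],[0,0,0,0,0,0,0.036],[0,0,0,0,0,0,0.05],[0,0,0,0,0,0,0.05],[-0.02,0,0,0,0,0,0.05],[-0.06,0,0,0,0,0,0.05],[-0.11,0,0,0,0,0,0.05],[-0.15,0,0,0,0,0,0.05],[-0.15,0,0,0,0,0,0.05]]])

```text
time_s: 9.2
position: [0.5678, 0.3125, 0.1699]
tcp_rot: [[0.014, 0.977, 0.212], [0.005, 0.212, -0.977], [-1.0, 0.014, -0.002]]
force: [0.9, -0.3, 0.4]
opening: 0.574
```

```bash
python3 - <<'E'
from h import *
st=read_state(); print(st["time_s"],st["position"],st["tcp_rot"].round(3),st["opening"],st["force"],st["joint_positions"].round(1))
c=cam("scene"); save(c,"s4.png",(280,100,510,270),3)
E
```

```text
9.2 [0.56776947 0.31251961 0.16994827] [[ 0.014  0.977  0.212]
 [ 0.005  0.212 -0.977]
 [-1.     0.014 -0.002]] 0.5740752248204707 [ 0.87424242 -0.27339678  0.40389133] [19.  35.  82.1  0.  62.  96.7]
```

View pics/s4.png

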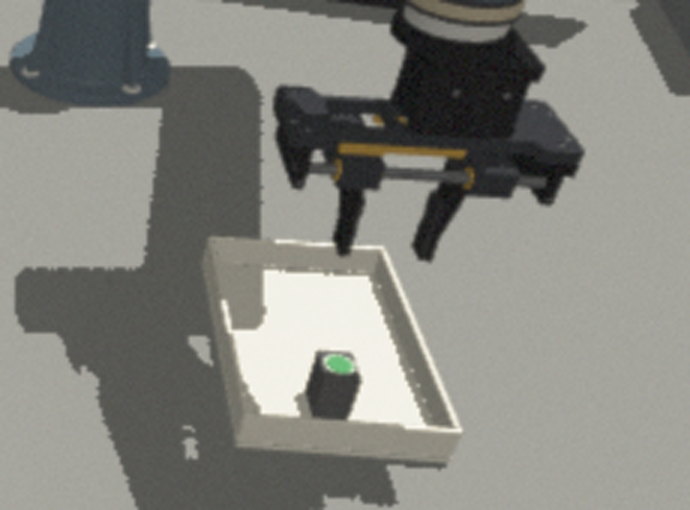

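play_rows(rows=[[[0,-0.005,0.025,0,0,0,0.06],[0,-0.014,0.07,0,0,0,0.06],[0,-0.124,0.596,0,0,0,0.06],[0,-0.124,0.596,0,0,0,0.06],[0,-0.124,0.596,0,0,0,0.06],[0,-0.124,0.596,0,0,0,0.06],[0,-0.124,0.596,0,0,0,0.06],[0,-0.124,0.596,0,0,0,0.06],[0,-0.124,0.596,0,0,0,0.06],[0,-0.124,0.596,0,0,0,0.06],[0,-0.124,0.596,0,0,0,0.06],[0,-0.124,0.596,0,0,0,0.06]]])

```text
time_s: 10.45
position: [0.5668, -0.2619, 0.1608]
tcp_rot: [[-0.003, 0.977, 0.212], [0.002, 0.212, -0.977], [-1.0, -0.003, -0.003]]
force: [-0.1, -0.0, 0.0]
opening: 0.69
```

play_rows(rows=[[[0,-0.013,0.06,0,0,0,0.06],[0,-0.013,0.06,0,0,0,0.06],[0,-0.013,0.06,0,0,0,0.06],[0,-0.013,0.06,0,0,0,0.06]]])

```text
time_s: 10.85
position: [0.5672, -0.3201, 0.1612]
tcp_rot: [[-0.003, 0.977, 0.212], [0.003, 0.212, -0.977], [-1.0, -0.002, -0.004]]
force: [0.5, -0.2, -0.4]
opening: 0.694
```

```bash
python3 - <<'E'
from h import *
import pickle
st=read_state(); print(st["time_s"],st["position"],st["tcp_rot"].round(3),st["opening"],st["force"],st["joint_positions"].round(1))
c=cam("wrist"); pickle.dump(c,open("w5.pkl","wb")); save(c,"w5.png",s=1.5); print(proj(c,[.569,-.298,.06]))
for r in trace("wrist","long_objective_mid"): print(r["p"],r["at"],r["mask"].sum())
E
```

```text
10.85 [ 0.56716956 -0.32006741  0.16122133] [[-0.003  0.977  0.212]
 [ 0.003  0.212 -0.977]
 [-1.    -0.002 -0.004]] 0.6935860657063676 [ 0.5051813  -0.21751293 -0.42041792] [-39.3  36.3  81.1   0.   62.8  38.5]
[[234.53393988 185.4072769 ]]
0.83 [237.4, 180.8] 936
```

View pics/w5.png

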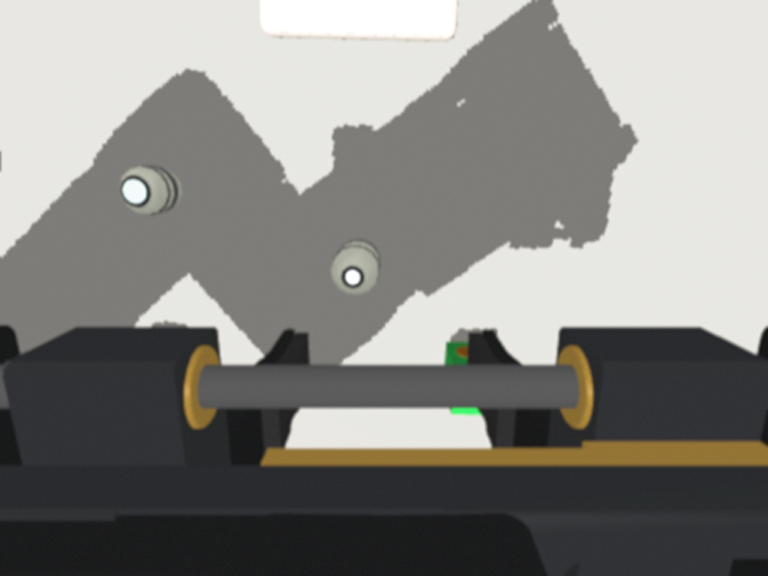

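play_rows(rows=[[[0.01,0.0066,-0.0212,0,0,0,0.06],[0.045,0.0066,-0.0212,0,0,0,0.06],[0.085,0.0066,-0.0212,0,0,0,0.06],[0.12,0.0066,-0.0212,0,0,0,0.06],[0.142,0.0066,-0.0212,0,0,0,0.06],[0.15,0.0066,-0.0212,0,0,0,0.06],[0.153,0.0066,-0.0212,0,0,0,0.06],[0.153,0.0066,-0.0212,0,0,0,0.045],[0.153,0.0066,-0.0212,0,0,0,0.02],[0.153,0.0066,-0.0212,0,0,0,0.02],[0.153,0.0066,-0.0212,0,0,0,0.02],[0.153,0.0066,-0.0212,0,0,0,0.02]]])

```text
time_s: 12.15
position: [0.5702, -0.2997, 0.0106]
tcp_rot: [[0.0, 0.977, 0.212], [0.0, 0.212, -0.977], [-1.0, 0.0, -0.0]]
force: [0.1, 1.8, 3.1]
opening: 0.333
```

play_rows(rows=[[[0,0,0,0,0,0,0.02],[0,0,0,0,0,0,0.02],[0,0,0,0,0,0,0.02]]])

```text
time_s: 12.45
position: [0.5702, -0.2996, 0.0106]
tcp_rot: [[0.0, 0.977, 0.212], [0.0, 0.212, -0.977], [-1.0, 0.0, -0.0]]
force: [-0.7, 1.3, 7.3]
opening: 0.335
```

play_rows(rows=[[[-0.015,0,0,0,0,0,0.02],[-0.045,0,0,0,0,0,0.02],[-0.085,0,0,0,0,0,0.02],[-0.115,0,0,0,0,0,0.02],[-0.13,0,0,0,0,0,0.02],[-0.13,0,0,0,0,0,0.02],[-0.13,0,0,0,0,0,0.02]]])

```text
time_s: 13.15
position: [0.5695, -0.2994, 0.1389]
tcp_rot: [[-0.001, 0.977, 0.212], [0.001, 0.212, -0.977], [-1.0, -0.001, -0.001]]
force: [-0.2, 0.2, -2.4]
opening: 0.335
```

```bash
python3 - <<'E'
from h import *
import pickle
c=cam("wrist"); save(c,"w6.png",s=1.2)
c=cam("scene"); save(c,"s6.png",(100,80,290,230),4)
E
```

```text
(no output)
```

View pics/w6.png

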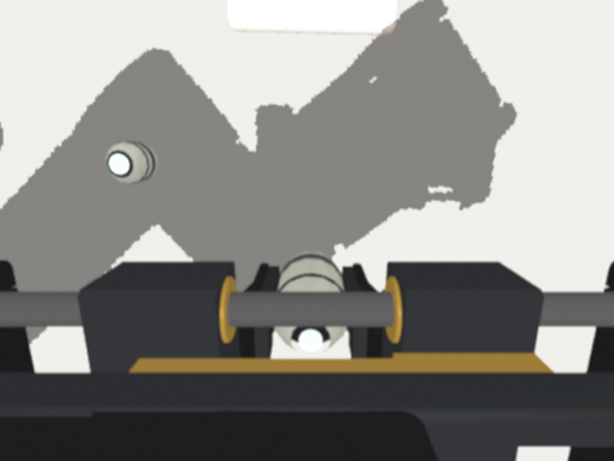

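View pics/s6.png

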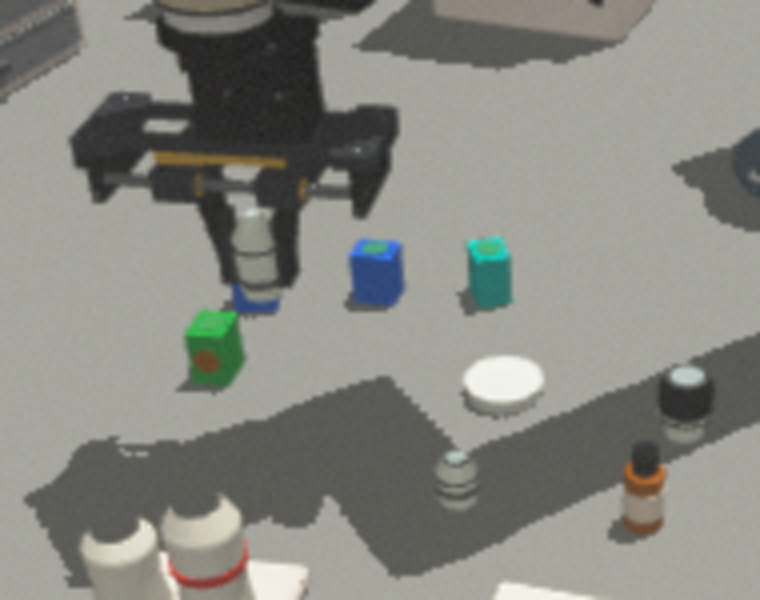

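play_rows(rows=[[[0,0.001,-0.015,0,0,0,0.02],[0,0.004,-0.047,0,0,0,0.02],[0,0.008,-0.092,0,0,0,0.02],[0,0.012,-0.14,0,0,0,0.02],[0,0.016,-0.188,0,0,0,0.02],[0,0.02,-0.236,0,0,0,0.02],[0,0.024,-0.284,0,0,0,0.02],[0,0.028,-0.332,0,0,0,0.02],[0,0.032,-0.38,0,0,0,0.02],[0,0.036,-0.428,0,0,0,0.02],[0,0.04,-0.476,0,0,0,0.02],[0,0.044,-0.524,0,0,0,0.02]]])

```text
time_s: 14.45
position: [0.4999, 0.2239, 0.1389]
tcp_rot: [[-0.003, 0.977, 0.212], [-0.0, 0.212, -0.977], [-1.0, -0.003, -0.0]]
force: [0.0, -0.4, -1.4]
opening: 0.336
```

play_rows(rows=[[[0,0.003,-0.035,0,0,0,0.02],[0,0.005,-0.058,0,0,0,0.02],[0,0.006,-0.073,0,0,0,0.02],[0,0.006,-0.073,0,0,0,0.02],[0,0.006,-0.073,0,0,0,0.02],[0,0.006,-0.073,0,0,0,0.02]]])

```text
time_s: 15.05
position: [0.4925, 0.2929, 0.1396]
tcp_rot: [[-0.001, 0.978, 0.211], [-0.001, 0.211, -0.978], [-1.0, -0.001, 0.001]]
force: [-0.1, -0.1, -1.2]
opening: 0.336
```

play_rows(rows=[[[0.02,0,-0.001,0,0,0,0.02],[0.055,0,-0.001,0,0,0,0.02],[0.085,0,-0.001,0,0,0,0.02],[0.1,0,-0.001,0,0,0,0.02],[0.11,0,-0.001,0,0,0,0.02],[0.115,0,-0.001,0,0,0,0.02],[0.118,0,-0.001,0,0,0,0.02],[0.12,0,-0.001,0,0,0,0.02],[0.1215,0,-0.001,0,0,0,0.02],[0.122,0,-0.001,0,0,0,0.02],[0.122,0,-0.001,0,0,0,0.02]]])

```text
time_s: 16.15
position: [0.4925, 0.2954, 0.0182]
tcp_rot: [[0.001, 0.977, 0.212], [0.0, 0.212, -0.977], [-1.0, 0.001, -0.0]]
force: [0.4, 0.1, -1.4]
opening: 0.332
```

play_rows(rows=[[[0.0007,0,0,0,0,0,0.02],[0.0014,0,0,0,0,0,0.02],[0.002,0,0,0,0,0,0.02],[0.0025,0,0,0,0,0,0.02],[0.0025,0,0,0,0,0,0.02],[0.0025,0,0,0,0,0,0.02]]])

```text
time_s: 16.75
position: [0.4923, 0.2952, 0.0156]
tcp_rot: [[0.0, 0.977, 0.212], [0.0, 0.212, -0.977], [-1.0, 0.0, -0.0]]
force: [-1.3, -0.9, 1.9]
opening: 0.333
```

play_rows(rows=[[[0,0,0,0,0,0,0.032],[0,0,0,0,0,0,0.036],[0,0,0,0,0,0,0.05],[0,0,0,0,0,0,0.05],[-0.02,0,0,0,0,0,0.05],[-0.06,0,0,0,0,0,0.05],[-0.11,0,0,0,0,0,0.05],[-0.15,0,0,0,0,0,0.05],[-0.15,0,0,0,0,0,0.05],[-0.15,0,0,0,0,0,0.05]]])

```text
time_s: 17.75
position: [0.4927, 0.2954, 0.1664]
tcp_rot: [[0.002, 0.977, 0.212], [0.001, 0.212, -0.977], [-1.0, 0.002, -0.0]]
force: [-0.5, 0.5, -0.4]
opening: 0.574
```

```bash
python3 - <<'E'
from h import *
c=cam("scene"); save(c,"s7.png",(280,100,510,270),3)
E
```

```text
(no output)
```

View pics/s7.png

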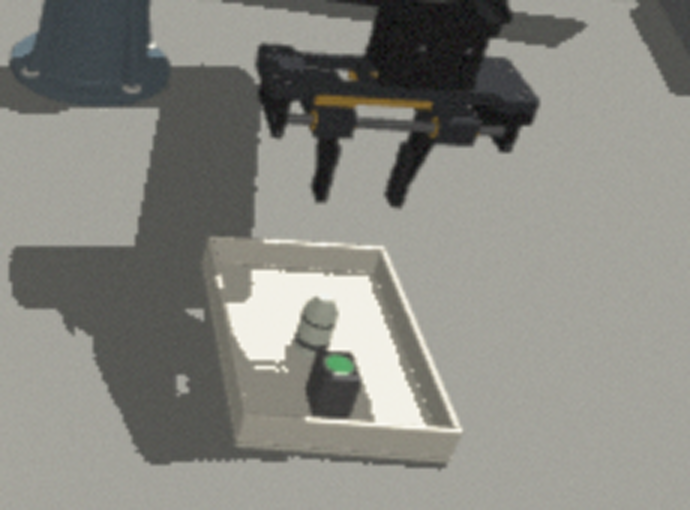

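play_rows(rows=[[[0,-0.006,0.02,0,0,0,0.07],[0,-0.018,0.06,0,0,0,0.07],[0,-0.033,0.105,0,0,0,0.07],[0,-0.048,0.15,0,0,0,0.07],[0,-0.062,0.195,0,0,0,0.07],[0,-0.076,0.24,0,0,0,0.07],[0,-0.088,0.28,0,0,0,0.07],[0,-0.098,0.31,0,0,0,0.07],[0,-0.098,0.31,0,0,0,0.07],[0,-0.098,0.31,0,0,0,0.07]]])

```text
time_s: 18.8
position: [0.461, -0.0287, 0.1639]
tcp_rot: [[-0.004, 0.978, 0.21], [0.002, 0.21, -0.978], [-1.0, -0.003, -0.002]]
force: [0.1, 0.1, -0.1]
opening: 0.805
```

```bash
python3 - <<'E'
from h import *
import pickle
c=cam("wrist"); pickle.dump(c,open("w8.pkl","wb")); save(c,"w8.png",s=1.5); print(proj(c,[.4625,-.0285,.05]))
for r in trace("wrist","eyepiece_mid"): print(r["p"],r["at"],r["mask"].sum())
E
```

```text
[[258.47713802 187.40738611]]
0.71 [257.9, 182.8] 1319
```

View pics/w8.png

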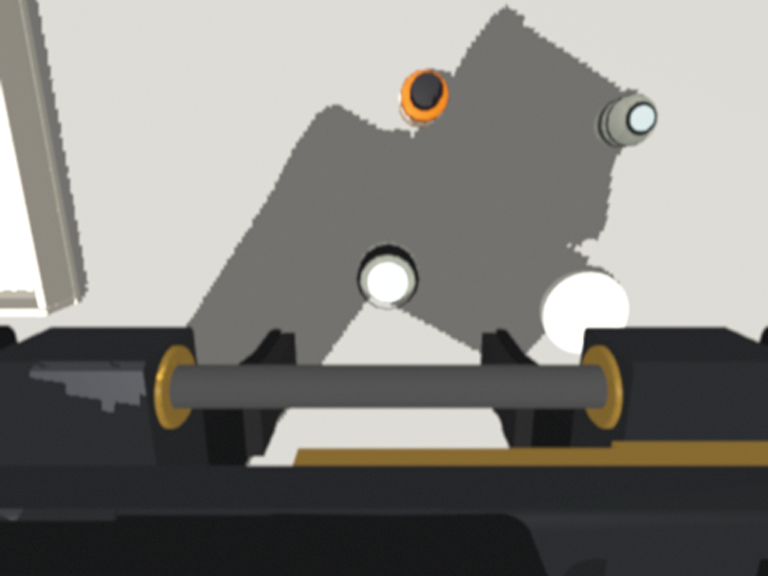

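play_rows(rows=[[[0.015,0.0015,0,0,0,0,0.07],[0.05,0.0015,0,0,0,0,0.07],[0.09,0.0015,0,0,0,0,0.07],[0.12,0.0015,0,0,0,0,0.07],[0.142,0.0015,0,0,0,0,0.07],[0.151,0.0015,0,0,0,0,0.07],[0.154,0.0015,0,0,0,0,0.07],[0.154,0.0015,0,0,0,0,0.055],[0.154,0.0015,0,0,0,0,0.03],[0.154,0.0015,0,0,0,0,0.03],[0.154,0.0015,0,0,0,0,0.03],[0.154,0.0015,0,0,0,0,0.03]]])

```text
time_s: 20.1
position: [0.464, -0.0283, 0.012]
tcp_rot: [[0.001, 0.977, 0.212], [-0.0, 0.212, -0.977], [-1.0, 0.001, 0.0]]
force: [-0.2, 0.9, 5.4]
opening: 0.449
```

play_rows(rows=[[[0,0,0,0,0,0,0.03],[0,0,0,0,0,0,0.03],[0,0,0,0,0,0,0.03]]])

```text
time_s: 20.4
position: [0.464, -0.0283, 0.012]
tcp_rot: [[0.001, 0.977, 0.212], [-0.0, 0.212, -0.977], [-1.0, 0.001, 0.0]]
force: [0.6, 0.9, 5.8]
opening: 0.452
```

play_rows(rows=[[[-0.015,0,0,0,0,0,0.03],[-0.045,0,0,0,0,0,0.03],[-0.085,0,0,0,0,0,0.03],[-0.115,0,0,0,0,0,0.03],[-0.13,0,0,0,0,0,0.03],[-0.13,0,0,0,0,0,0.03],[-0.13,0,0,0,0,0,0.03]]])

```text
time_s: 21.1
position: [0.4632, -0.0281, 0.141]
tcp_rot: [[-0.0, 0.977, 0.212], [0.0, 0.212, -0.977], [-1.0, -0.0, -0.0]]
force: [-0.9, 0.5, -1.9]
opening: 0.451
```

```bash
python3 - <<'E'
from h import *
c=cam("wrist"); save(c,"w9.png",s=1.2)
c=cam("scene"); save(c,"s9.png",(180,60,370,210),4)
E
```

```text
(no output)
```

View pics/s9.png

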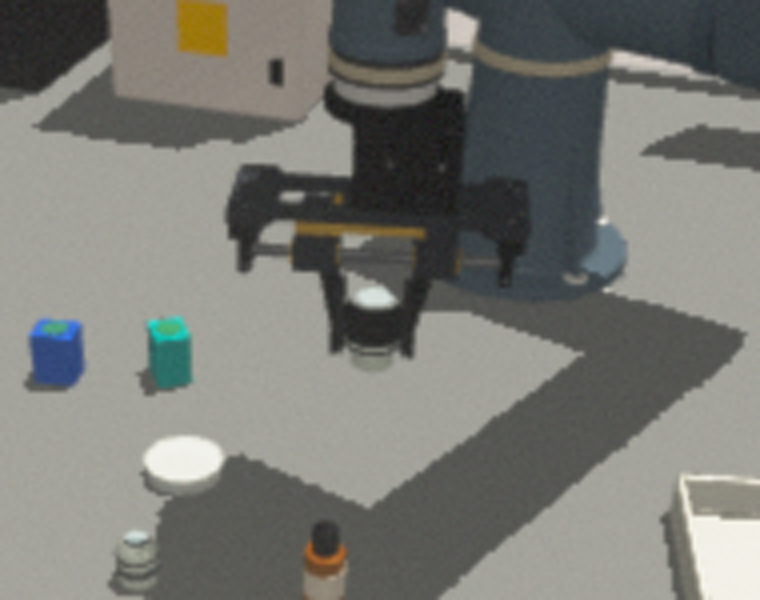

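play_rows(rows=[[[0,0.001,-0.015,0,0,0,0.03],[0,0.004,-0.047,0,0,0,0.03],[0,0.008,-0.092,0,0,0,0.03],[0,0.012,-0.14,0,0,0,0.03],[0,0.016,-0.188,0,0,0,0.03],[0,0.02,-0.236,0,0,0,0.03],[0,0.024,-0.275,0,0,0,0.03],[0,0.026,-0.298,0,0,0,0.03],[0,0.026,-0.308,0,0,0,0.03],[0,0.026,-0.308,0,0,0,0.03],[0,0.026,-0.308,0,0,0,0.03]]])

```text
time_s: 22.3
position: [0.4234, 0.2772, 0.1406]
tcp_rot: [[-0.002, 0.977, 0.212], [-0.001, 0.212, -0.977], [-1.0, -0.002, 0.001]]
force: [-0.7, -1.0, -1.2]
opening: 0.45
```

play_rows(rows=[[[0.02,0,-0.001,0,0,0,0.03],[0.055,0,-0.001,0,0,0,0.03],[0.085,0,-0.001,0,0,0,0.03],[0.1,0,-0.001,0,0,0,0.03],[0.11,0,-0.001,0,0,0,0.03],[0.115,0,-0.001,0,0,0,0.03],[0.118,0,-0.001,0,0,0,0.03],[0.12,0,-0.001,0,0,0,0.03],[0.121,0,-0.001,0,0,0,0.03],[0.1215,0,-0.001,0,0,0,0.03],[0.1215,0,-0.001,0,0,0,0.03]]])

```text
time_s: 23.4
position: [0.4238, 0.2794, 0.0202]
tcp_rot: [[0.001, 0.977, 0.212], [0.0, 0.212, -0.977], [-1.0, 0.001, -0.0]]
force: [0.1, 0.4, -2.0]
opening: 0.45
```

play_rows(rows=[[[0.0008,0,0,0,0,0,0.03],[0.0016,0,0,0,0,0,0.03],[0.0022,0,0,0,0,0,0.03],[0.0027,0,0,0,0,0,0.03],[0.0031,0,0,0,0,0,0.03],[0.0031,0,0,0,0,0,0.03],[0.0031,0,0,0,0,0,0.03]]])

```text
time_s: 24.1
position: [0.4236, 0.2793, 0.017]
tcp_rot: [[0.0, 0.977, 0.212], [0.0, 0.212, -0.977], [-1.0, 0.0, -0.0]]
force: [-0.7, -0.5, 3.4]
opening: 0.448
```

Contact felt (3.4 N); release, then rise.

play_rows(rows=[[[0,0,0,0,0,0,0.042],[0,0,0,0,0,0,0.046],[0,0,0,0,0,0,0.06],[0,0,0,0,0,0,0.06],[-0.02,0,0,0,0,0,0.06],[-0.06,0,0,0,0,0,0.06],[-0.11,0,0,0,0,0,0.06],[-0.16,0,0,0,0,0,0.06],[-0.16,0,0,0,0,0,0.06],[-0.16,0,0,0,0,0,0.06]]])

```text
time_s: 25.1
position: [0.4242, 0.2795, 0.178]
tcp_rot: [[0.003, 0.977, 0.212], [0.001, 0.212, -0.977], [-1.0, 0.003, -0.0]]
force: [-0.8, -0.4, 0.1]
opening: 0.688
```

```bash
python3 - <<'E'
from h import *
c=cam("scene"); save(c,"s10.png",s=1.5); save(c,"s10c.png",(330,160,450,260),6)
c=cam("top"); save(c,"t10.png",s=1.5)
E
```

```text
(no output)
```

View pics/s10c.png

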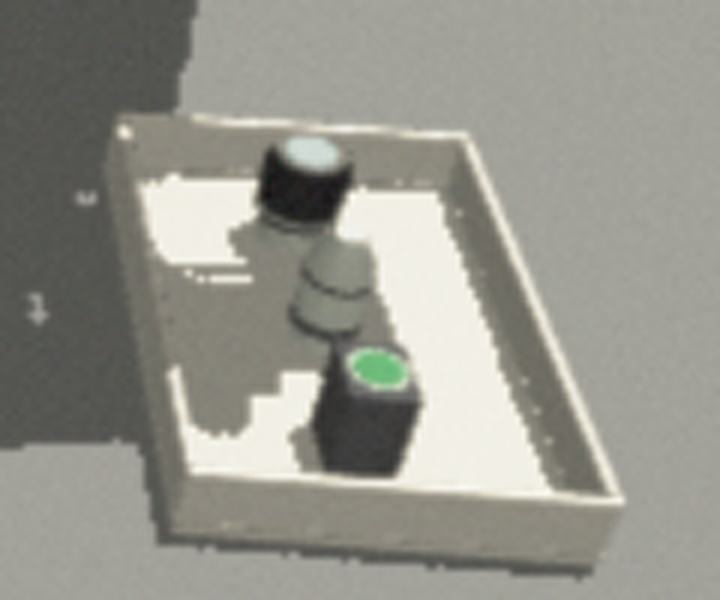

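View pics/t10.png

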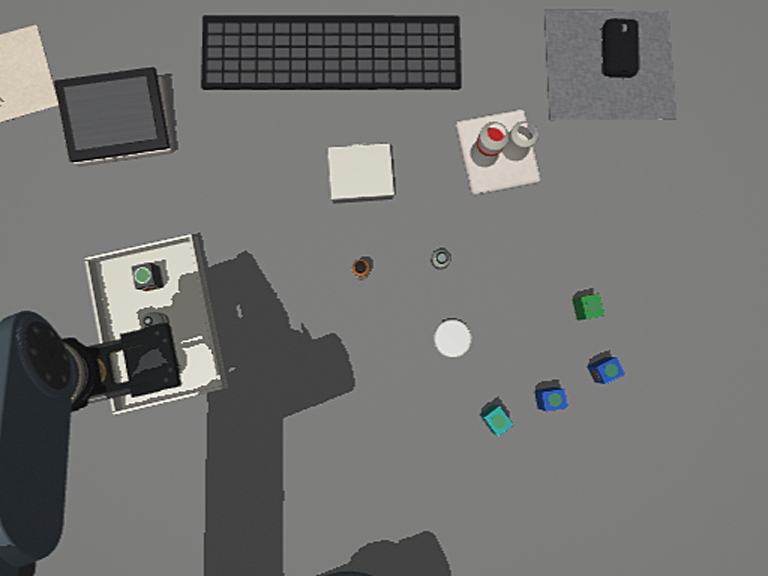

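View pics/s10.png

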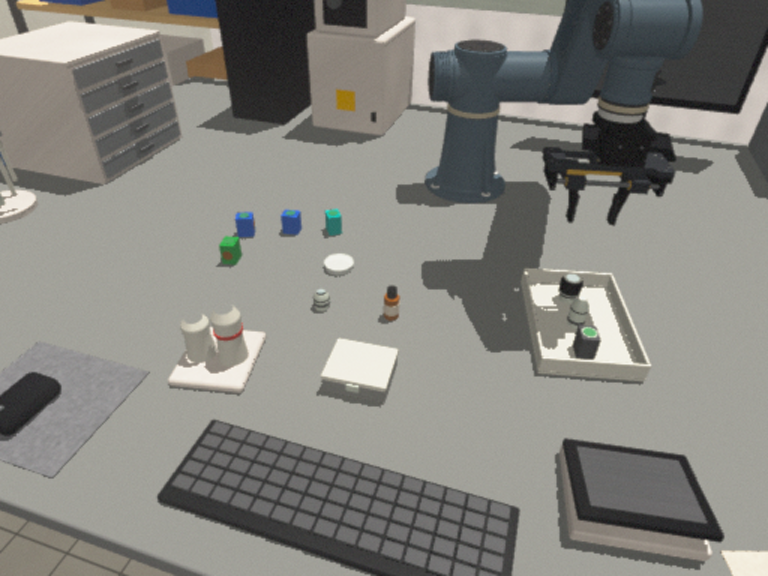

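All three stand upright in the tray: eyepiece at (381,190), objective at (385,208) and dark cube at (391,228) in the scene view. The bystanders have not moved.

```bash
python3 -c "
from rig import *
print(hand_in()); print(read_state()['time_s'])"
```

```text
the job is handed in; nothing more can be done
None
the job is handed in; nothing more can be done
```

The white tray is packed: the filter cube, the taller objective and the eyepiece are in it, set down in that order along its centre line. I lowered each one slowly until I felt light contact, at most about 3.4 N, then released it.

The last scene picture, taken at about 25 s, shows all three upright on the tray floor with the gripper clear above them. In the scene and top views the shorter objective, bottle, Petri dish, slide box and the blue, green and turquoise cubes are where they were. In the top view the arm hid the eyepiece and part of the objective, so their standing was confirmed from the scene view only. The trace network also took the taller objective for the oil bottle once and reported the coloured cubes as filter cubes. I resolved both by looking at the pictures.

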